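Open the plate carrier and hold its gate wide

ROBOT

A 6-joint arm with a two-finger parallel gripper is mounted at the origin on the work surface. World frame = base frame: x ahead of the robot, y to its left, z up, the work surface at z = 0. Lengths are in mm, angles in rad, forces in N, time in s.
With the tool pointing down it reaches from about 275 to 750 mm from the base axis. Payload 10.2 kg.
Tool frame: the origin (TCP) lies on the centre line of the jaws, within the pads' length; the fingertips stand 8 mm ahead of it and the grasp point (between the pads) lies 11 mm behind it; x points along the fingers, y is the direction in which the jaws open and shut, and the axes are right-handed (so a half turn about x gives the same grasp; the last joint's range is limited). The gripper opens to 85 mm and grips with 20 to 120 N. Pads are 22 mm wide; open, the fingers measure 114 mm over their backs; the gripper's body (76 mm by 85 mm) begins 54 mm behind the grasp point. The pads swing forward as they close: fully open they stand 13 mm farther back than shut.
Start: joints at [0.963, 0.313, 1.498, -0, 1.331, -0.223], TCP at [197.084, 486.61, 239.294] pointing down, gripper open.
Joint ranges: [-2.94, 2.94], [-0.97, 2.17], [0.19, 2.56], [-1.23, 4.37], [0.02, 3.11], [-2.88, 2.88]. Speed limits (rad/s): [2.39, 2.39, 3.01, 3.14, 3.14, 3.14].

INTERFACE

Orientations are given as a unit quaternion [w, x, y, z].
In Python, from rig import ctrl, vision, workorder gives the robot as it stands. The module is installed in compiled form; this text tells all that it offers.
- The arm moves only by the shell command python3 -m jog 'ROWS' [OPENING] [FORCE]. ROWS is JSON, a list that holds one entry, the list of rows, each a list of 6 numbers: the shift along the tool's x, y, z in m, then the turn, a rotation vector about the tool's x, y, z in rad. A call has 1 to 12 rows; each row shifts and turns the commanded pose from where the row before left it, along the tool's axes as they then stand; what a row does not reach is not made up. A row lasts 1/8 s, in which the tool goes at most 62.5 mm and 10.7 degrees, less where a joint would pass 70% of its speed; a pose out of reach is approached as far as the arm can. A call is refused whole if a number of a shift passes 0.0625 or a number of a turn 0.188, either way. A call with a gripper value outside its range is refused whole. OPENING is the closure in counts, from 0 (fully open) to 255 (shut), set as the call begins (- or left out, the last holds). The fingers move at their own pace and stop on an object; FORCE is the grip in N (left out, the last holds). Time passes only in rows, so rows that do not move let the fingers close. It gives the time, the measured TCP pose, the force and the opening at its end, in the units of the state.
- ctrl.sense(): the state, without advancing time (a new reading comes with each control period).
- vision.capture(name): name is "side" or "top" or "wrist"; returns a dict with "image" (420x560x3 uint8, red, green, blue), "mtx" (3x3 intrinsics, pixels), "k1" (the pictures are not rectified: a ray, as slopes to the right and down, at radius r is drawn at 1 + k1 r^2 times it, then the intrinsics apply), "R" (3x3) and "t" (3): a world point X has camera coordinates R X + t; the wrist camera has in their place "hand_eye" (4x4, takes a point from camera to tool coordinates, whose origin is the TCP and whose axes are the tool frame's). Camera axes: x right, y down, z forward; pixel columns grow to the right and rows downward; lengths in mm; the calibration is good to about 2 mm. A picture is of the moment at which its call begins: read the wrist's pose just before it. There is no depth.
- workorder.finish_job(): hands the job in, once; it reports no verdict.
The state is a dict: "time_s": time; "joints": joint angles; "dq": joint speeds; "tau": joint torques, N m; "eef_pos": TCP position; "ee_rot": TCP orientation; "force": force on the tool from outside, world axes, zero at the start; "wrist_torque": the same for the moment, N m; "grip_width": opening from 0.0 (shut) to 1.0 (fully open).
Only numpy, scipy, OpenCV 4.12 (cv2) and the standard library are available. Lean on these libraries where they do the work, as an engineer would, in place of code of your own. Each camera call takes 0.05 s, during which the arm holds its last target.

TASK

A colleague wants to draw a plate out of the plate carrier on the bench: squeeze the rear safety catch on its roof fully together first, then the bolt catch at the front edge, and swing the gate open past its half-way detent until it stands a little beyond square to the carrier's front. The gate springs back if let go, so finish with the gripper still holding it there, at rest. Leave the plates and everything else on the bench where they are.

Things in the scene. Friction and masses are not known exactly. Their poses are not given: they have to be found in the camera images.
- carrier: Plate carrier: fixed aluminium case, 150 deep (its x) x 192 wide (its y) x 130 high (mm), two bays and two shelves of well plates. Origin at the centre of its underside, z up; its front, closed by the gate, is its -x side and faces the robot. On the roof's front part are two steel squeeze catches, each a fixed and a sliding upright finger plate, 24 wide, 38 tall; the rest of the roof is under 15 high.
- safety_pinch (a point): Safety catch (farther back, nearer the hinge): point midway between the outer faces of its two plates when squeezed together, 26 mm above the roof, fixed to the carrier, axes as the carrier's. Squeeze along x: fixed plate's outer face 8 mm to +x of it, sliding plate's outer face 24 mm to -x at rest, 8 mm to -x when fully squeezed.
- bolt_pinch (a point): Bolt catch (front edge of the roof): point midway between the outer faces of its two plates when squeezed together, 26 mm above the roof, fixed to the carrier, axes as the carrier's. Squeeze along y: fixed plate's outer face 8 mm to +y of it, sliding plate's outer face 26 mm to -y at rest, 8 mm to -y when fully squeezed.
- safety (a joint): Sliding plate of the safety catch, m: 0 = locked, its tongue stands in a notch of the bolt bar so that the bolt cannot move; 0.016 = fully squeezed (tongue clear from 0.007 on). Stiff slide, about 4 N, stays where it is put.
- bolt (a joint): Sliding plate and bar of the bolt catch, m: 0 = bar through the gate's eye, gate locked; 0.018 = fully squeezed (clear of the eye from 0.010 on). Stiff slide, about 5 N, stays where it is put. Blocked while the safety catch is locked.
- gate (a joint): Swing gate, rad: 0 shut, 1.57 square to the front, 1.95 end stop. Turns about hinge_axis; its free edge (carrier's -y side) comes out to -x, then round towards +y (clockwise from above). A spring pulls it shut (1 to 2 N at the post). A sprung detent is a bump from about 0.6 to 1.05 rad (about 5 N at the post); let go beyond it, the gate falls back to about 1.05 rad; before it, it shuts.
- hinge_axis (a point): Point on the gate's vertical hinge axis at the height of the roof (z 130 mm), fixed to the carrier, axes as the carrier's.
- post_grip (a point): Gripping point on the gate's pull post: upright round steel post, 12 mm diameter, 40 mm out from the gate's outer face; its round top is 20 mm above this point, it is free down to 36 mm below, where an arm joins it to the gate. Moves with the gate; gate shut, it lies 44 mm to -x and 153 mm to -y of hinge_axis in the carrier's axes.
- plate_a: Deep well plate in the carrier, 128 x 86 x 44 mm, lower shelf, +y bay; origin at the centre of its underside. Leave alone.
- plate_b: Deep well plate in the carrier, 128 x 86 x 44 mm, lower shelf, -y bay; origin at the centre of its underside. Leave alone.
- plate_c: Deep well plate in the carrier, 128 x 86 x 44 mm, upper shelf, -y bay; origin at the centre of its underside. Leave alone.
- bench_plate: Bystander: shallow white well plate lying on the bench beside the carrier, 128 x 86 x 14.5 mm; origin at the centre of its underside. Leave alone.
- tip_box: Bystander: yellow pipette tip box, 122 x 85 x 58 mm; origin at the centre of its underside. Leave alone.
- tube_rack: Bystander: grey rack with small tubes, 110 x 66 x 46 mm; origin at the centre of its underside. Leave alone.
- jar: Bystander: clear wide-mouthed jar with white lid, diameter 96, 128 high mm; origin at the centre of its underside. Leave alone.
- reagent: Bystander: reagent bottle, diameter 64, 150 high mm; origin at the centre of its underside. Leave alone.
- carton: Bystander: white carton with a yellow band, 110 x 78 x 62 mm; origin at the centre of its underside. Leave alone.

How it is judged:
By the outcome, as a careful person would: the job done as asked, in the order asked, and still so for the second after the job is handed in, while the arm keeps its last pose, push and grip.
It also fails if it takes over 58 s, if anything falls off the work surface, if the arm or the gripper's body presses on something with over 40 N, if the wrist force passes 120 N, or if a joint passes its speed limit or range.

## Working session

There is one attempt and no reset: what is moved stays moved. The work goes in short steps, Python scripts to look and compute and a shell command to move; the robot and the scene stay as the last step left them, time stands still between calls to the robot, and variables do not carry over. Pictures are saved under pics/ and viewed, and the job is handed in when it is done.

```bash
mkdir -p pics; ls
python3 - <<'E'
from rig import ctrl, vision
import cv2
s=ctrl.sense(); print(s)
for n in ["side","top","wrist"]:
    c=vision.capture(n); cv2.imwrite(f"pics/{n}0.png",c["image"][:,:,::-1])
    print(n,{k:v for k,v in c.items() if k!="image"})
E
```

```text
pics
{'time_s': 0.0, 'joints': array([ 9.62643047e-01,  3.13418861e-01,  1.49845893e+00,  2.48944388e-05,
        1.33102326e+00, -2.23408988e-01]), 'dq': array([ 1.82137380e-04, -3.55308146e-04, -7.51062196e-04,  3.88389952e-05,
       -6.53002287e-04,  1.72215962e-03]), 'tau': array([ 1.02178488e-03, -4.12259459e+01, -2.59745765e+01, -1.19302872e-04,
        4.13750735e-03,  2.26371685e-05]), 'eef_pos': array([196.9015177, 486.3963903, 238.7427898]), 'ee_rot': array([ 0.6938679 ,  0.13477251,  0.69425723, -0.13561196]), 'force': array([ 0.10978518, -0.51944082, -0.48575103]), 'wrist_torque': array([ 0.02533498,  0.01618338, -0.00256606]), 'grip_width': 0.9961065691118407}
side {'mtx': array([[495.87158534,   0.        , 289.98934402],
       [  0.        , 495.87158534, 214.0293617 ],
       [  0.        ,   0.        ,   1.        ]]), 'k1': 0.024608801936351607, 'R': array([[ 0.74358434, -0.66864167,  0.00079897],
       [-0.40610918, -0.45257532, -0.79388344],
       [ 0.53118515,  0.58999483, -0.60806944]]), 't': array([-433.21733317,  342.19832772, 1190.92124806])}
top {'mtx':
[... 244 characters left out ...]
[-0.99585921,  0.02650482, -0.0869594 ],
       [ 0.08756781,  0.02272831, -0.99589924]]), 't': array([  27.933585  ,  605.58929998, 1245.31331891])}
wrist {'mtx': array([[323.06615753,   0.        , 275.01082189],
       [  0.        , 323.06615753, 204.73512849],
       [  0.        ,   0.        ,   1.        ]]), 'k1': -0.06265981954919092, 'hand_eye': array([[-1.00992006e-03, -2.65638781e-01,  9.64072102e-01,
        -1.34209300e+02],
       [ 9.99998988e-01, -1.23465694e-03,  7.07360241e-04,
         1.58836850e-01],
       [ 1.00239600e-03,  9.64071841e-01,  2.65639759e-01,
        -6.71971198e+01],
       [ 0.00000000e+00,  0.00000000e+00,  0.00000000e+00,
         1.00000000e+00]])}
```

View pics/side0.png

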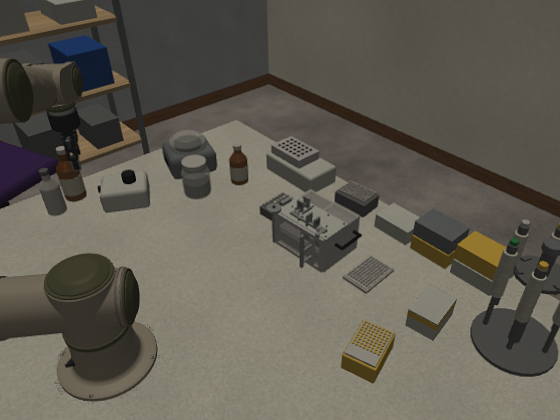

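View pics/top0.png

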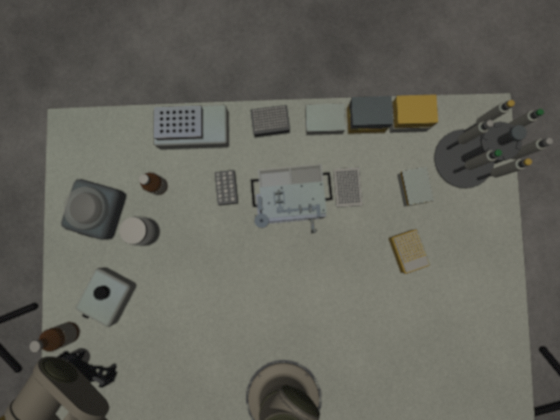

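View pics/wrist0.png

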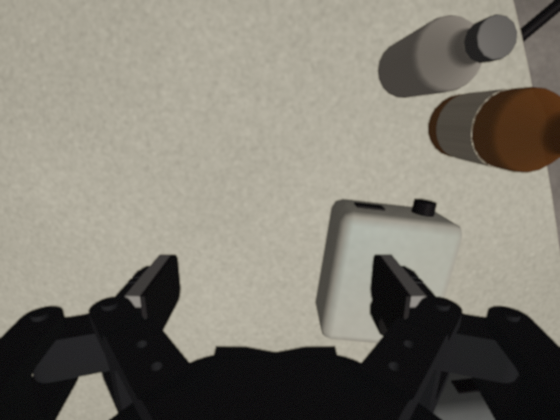

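Run:
```python
import cv2
a=cv2.imread("pics/side0.png")[90:290,150:420]; cv2.imwrite("pics/side0c.png",cv2.resize(a,None,fx=2.9,fy=2.9,interpolation=2))
a=cv2.imread("pics/top0.png")[90:240,160:360]; cv2.imwrite("pics/top0c.png",cv2.resize(a,None,fx=4,fy=4,interpolation=2))
```

```text
(no output)
```

View pics/side0c.png

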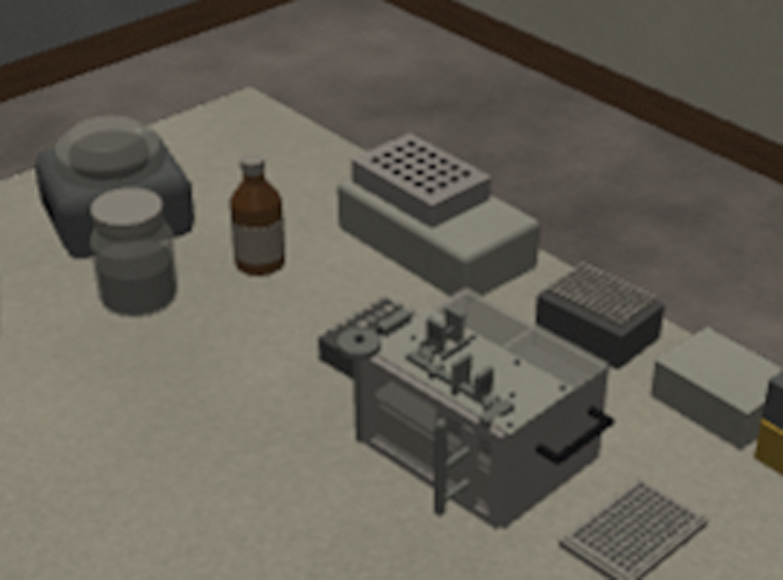

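View pics/top0c.png

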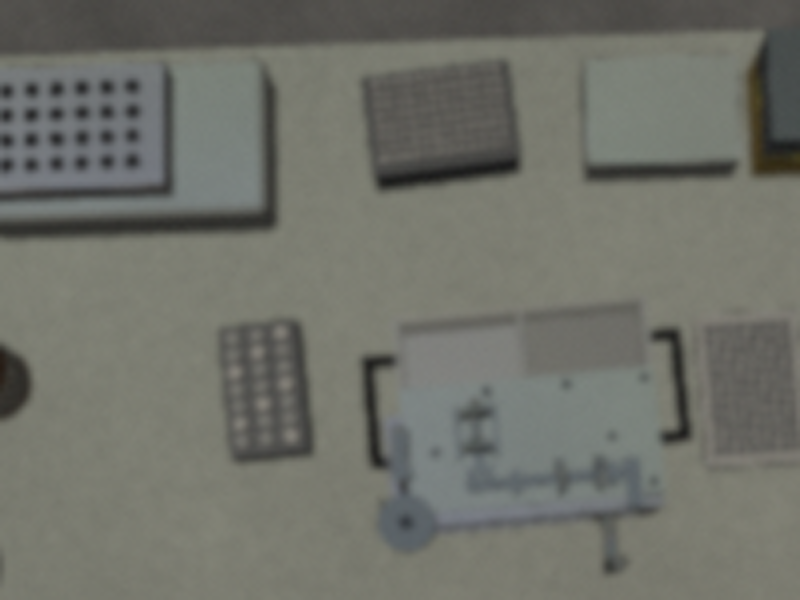

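```bash
cat > h.py <<'E'
import numpy as np, cv2
from scipy.spatial.transform import Rotation as Ro
from rig import ctrl, vision
def q2R(q): return Ro.from_quat([q[1],q[2],q[3],q[0]]).as_matrix()
def cam(name):
    s=ctrl.sense(); c=vision.capture(name)
    if name=="wrist":
        H=c["hand_eye"]; Rt=q2R(s["ee_rot"]); Rc=Rt@H[:3,:3]; o=s["eef_pos"]+Rt@H[:3,3]
        c["R"]=Rc.T; c["t"]=-Rc.T@o
    return c
def save(c,fn):
    np.savez(fn,**{k:c[k] for k in("R","t","mtx","k1")})
def proj(c,X):
    p=np.atleast_2d(X)@np.array(c["R"]).T+c["t"]; s=p[:,:2]/p[:,2:]; r2=(s**2).sum(1,keepdims=True)
    s=s*(1+c["k1"]*r2); K=c["mtx"]; return np.c_[s[:,0]*K[0,0]+K[0,2],s[:,1]*K[1,1]+K[1,2]]
def ray(c,uv):
    K=c["mtx"]; d=np.array([(uv[0]-K[0,2])/K[0,0],(uv[1]-K[1,2])/K[1,1]]); s=d.copy()
    for _ in range(20): s=d/(1+c["k1"]*(s@s))
    R=np.array(c["R"]); o=-R.T@c["t"]; v=R.T@np.r_[s,1]; return o,v/np.linalg.norm(v)
def onz(c,uv,z):
    o,v=ray(c,uv); return o+v*(z-o[2])/v[2]
E
python3 - <<'E'
from h import *
c=cam("top");save(c,"top.npz");d=cam("side");save(d,"side.npz")
for n,u,v,z in [("bl",398,325,130),("br",642,302,130),("fr",662,510,130),("fl",385,530,130),("post",612,570,130),("hinge",407,522,140)]:
    print(n,onz(c,(160+u/4,90+v/4),z).round(1))
for n,u,v,z in [("fr",497,432,130),("br",608,370,130),("bl",465,290,130),("frbot",505,527,0),("posttop",441,420,130)]:
    print(n,onz(d,(150+u/2.9,90+v/2.9),z).round(1))
E
```

```text
bl [712.4  51.  130. ]
br [ 724.6 -132.8  130. ]
fr [ 567.7 -142.2  130. ]
fl [558.2  64.  130. ]
post [ 524.2 -103.6  130. ]
hinge [563.1  46.9 140. ]
fr [ 574.2 -135.7  130. ]
br [ 721.6 -141.8  130. ]
bl [712.6  51.4 130. ]
frbot [ 589.7 -138.6    0. ]
posttop [547.4 -88.2 130. ]
```

```bash
cat >> h.py <<'E'
def plan(target,yaxis=None,slide=None):
    """tool-down; target TCP; yaxis desired world heading (rad) of tool y. prints deltas"""
    s=ctrl.sense(); R=q2R(s["ee_rot"]); 
    print("pos",s["eef_pos"].round(1),"R cols x",R[:,0].round(3),"y",R[:,1].round(3),"z",R[:,2].round(3),"j",s["joints"].round(2))
    print("heading y deg",np.degrees(np.arctan2(R[1,1],R[0,1])).round(2))
    if target is not None: print("delta tool mm",(R.T@(np.array(target)-s["eef_pos"])).round(1))
    if yaxis is not None:
        y=np.array([np.cos(yaxis),np.sin(yaxis),0]);x=np.array([0,0,-1.]);z=np.cross(x,y)
        Rt=np.c_[x,y,z]; print("rotvec tool rad",Ro.from_matrix(R.T@Rt).as_rotvec().round(4))
E
python3 - <<'E'
from h import *
plan([560,-30,300],0.055)
plan(None,0.055+np.pi)
E
```

```text
pos [197.  486.5 239. ] R cols x [-0. -0. -1.] y [ 0.375  0.927 -0.001] z [ 0.927 -0.375 -0.   ] j [ 0.96  0.31  1.5  -0.    1.33 -0.22]
heading y deg 67.95
delta tool mm [ -60.8 -342.5  530.3]
rotvec tool rad [1.131e+00 2.000e-04 6.000e-04]
pos [197.  486.5 239. ] R cols x [-0. -0. -1.] y [ 0.375  0.927 -0.001] z [ 0.927 -0.375 -0.   ] j [ 0.96  0.31  1.5  -0.    1.33 -0.22]
heading y deg 67.95
rotvec tool rad [-2.0106e+00 -7.0000e-04  2.0000e-04]
```

```bash
python3 -m jog '[[[-0.006,-0.029,0.050,0,0,0],[-0.006,-0.029,0.050,0,0,0],[-0.006,-0.029,0.050,0,0,0],[-0.006,-0.029,0.050,0,0,0],[-0.006,-0.029,0.050,0,0,0],[-0.006,-0.029,0.050,0,0,0],[-0.006,-0.029,0.050,0,0,0],[-0.006,-0.029,0.050,0,0,0],[-0.006,-0.029,0.050,0,0,0],[-0.006,-0.029,0.050,0,0,0],[-0.006,-0.032,0.050,0,0,0]]]' && python3 -m jog '[[[0,-0.01,0.010,0.162,0,0],[0,0,0,0.162,0,0],[0,0,0,0.162,0,0],[0,0,0,0.162,0,0],[0,0,0,0.162,0,0],[0,0,0,0.162,0,0],[0,0,0,0.159,0,0],[0,0,0,0,0,0],[0,0,0,0,0,0]]]'
python3 - <<'E'
from h import *
plan([600,-80,300],0.055)
c=cam("wrist"); save(c,"w1.npz"); cv2.imwrite("pics/w1.png",c["image"][:,:,::-1])
E
```

```text
time_s: 1.62
eef_pos: [586.9, -19.9, 305.4]
ee_rot: [0.694, 0.135, 0.694, -0.135]
force: [0.0, 0.3, 1.0]
grip_width: 1.0
time_s: 2.75
eef_pos: [591.5, -31.3, 305.2]
ee_rot: [0.514, 0.485, 0.514, -0.485]
force: [0.8, 0.1, -0.2]
grip_width: 1.001
pos [591.5 -31.3 305.2] R cols x [-0.  0. -1.] y [ 0.998  0.058 -0.   ] z [ 0.058 -0.998 -0.   ] j [-0.25  0.43  1.16 -0.    1.55 -0.31]
heading y deg 3.33
delta tool mm [ 5.2  5.7 49.1]
rotvec tool rad [ 0.003  -0.      0.0001]
```

View pics/w1.png

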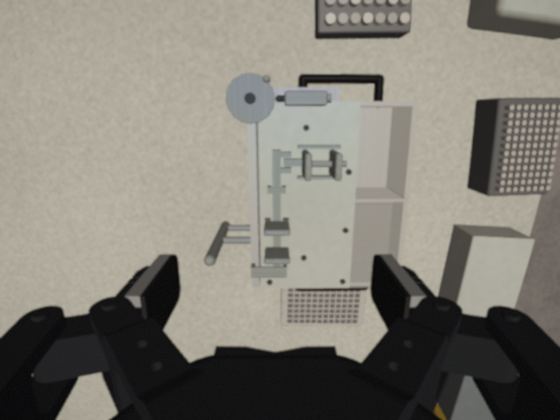

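Run:
```python
import cv2
a=cv2.imread("pics/w1.png")
cv2.imwrite("pics/w1a.png",cv2.resize(a[60:200,220:420],None,fx=4,fy=4,interpolation=2))
cv2.imwrite("pics/w1b.png",cv2.resize(a[170:310,190:390],None,fx=4,fy=4,interpolation=2))
```

```text
(no output)
```

View pics/w1a.png

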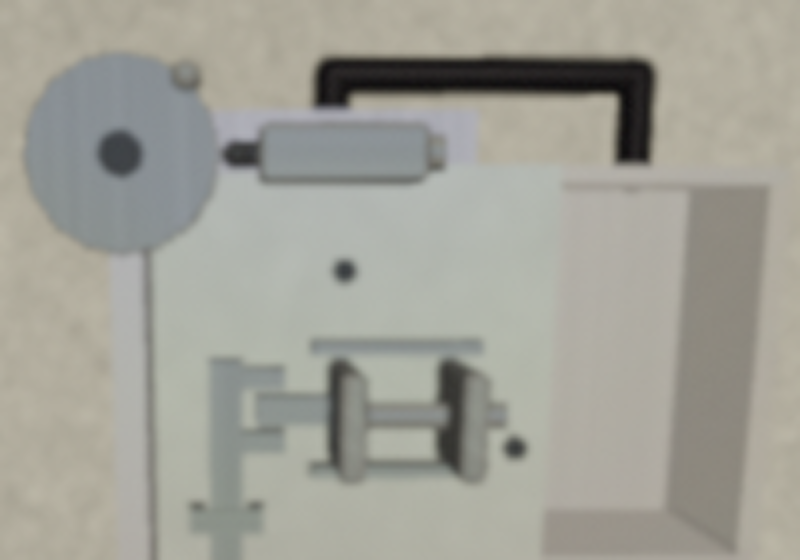

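View pics/w1b.png

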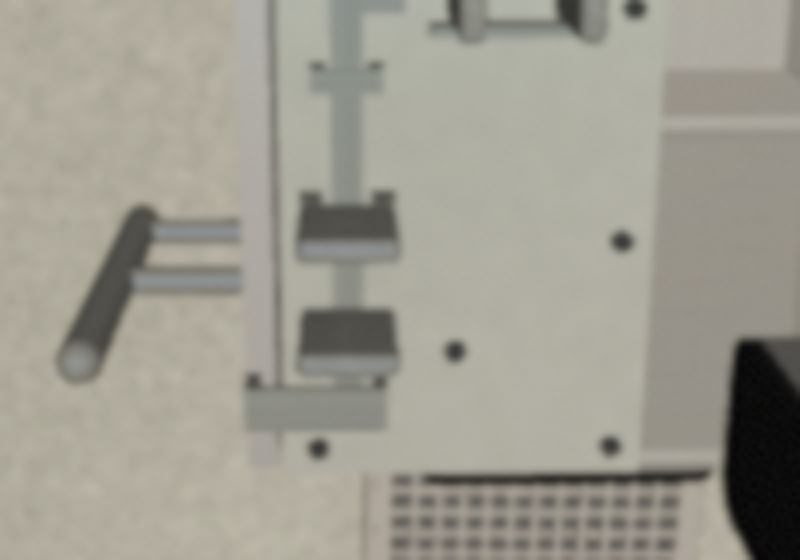

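Run:
```python
from h import *
c=np.load("w1.npz")
A=lambda u,v,z:onz(c,(220+u/4-.4,60+v/4-.4),z)
B=lambda u,v,z:onz(c,(190+u/4-.4,170+v/4-.4),z)
sf=(A(490,365,168)+A(490,483,168))/2; ss=(A(342,362,168)+A(342,483,168))/2
sfl=A(478,365,168)-A(478,483,168)
bf=(B(300,240,168)+B(400,240,168))/2; bs=(B(300,375,168)+B(398,375,168))/2
print("saf fixed",sf,"slid",ss,np.linalg.norm(sf-ss),"wid",np.linalg.norm(sfl))
print("bolt",bf,bs,np.linalg.norm(bf-bs),np.linalg.norm(B(300,240,168)-B(400,240,168)))
print("yaw",np.arctan2(*(sf-ss)[1::-1]),np.arctan2(-(bf-bs)[0],(bf-bs)[1]))
fl=A(150,250,130);fr=B(282,465,130); print("gate gap line yaw",np.arctan2(-(fl-fr)[0],(fl-fr)[1]),fl,fr)
print("right edge corner front/back",B(250,465,130),B(637,470,130))
hz=[A(120,153,z) for z in(135,140,145)];print("hinge",hz)
# post triangulate
o1,v1=ray(c,(190+78/4-.4,170+362/4-.4))
for nm,uv in (("side",(150+441/2.9,90+420/2.9)),("top",(160+612/4,90+570/4))):
    d=np.load(nm+".npz");o2,v2=ray(d,uv)
    t=np.linalg.lstsq(np.c_[v1,-v2],o2-o1,rcond=None)[0];print(nm,o1+v1*t[0],o2+v2*t[1])
for z in(100,110,120,130,140,150):print(z,(o1+v1*(z-o1[2])/v1[2]).round(1))
```

```text
saf fixed [646.77123584  -1.10168606 168.        ] slid [615.424913    -2.64869341 168.        ] 31.384473667605846 wid 25.130592294371304
bolt [595.18787491 -61.29097508 168.        ] [596.89297241 -94.14128375 168.        ] 32.89453050588741 22.260600922629592
yaw 0.04931210649906555 0.05185852991252015
gate gap line yaw 0.06123831540238812 [571.42702377  29.88318693 130.        ] [ 581.82824669 -139.75272841  130.        ]
right edge corner front/back [ 573.26798525 -140.25628827  130.        ] [ 677.25252926 -136.1682811   130.        ]
hinge [array([563.98135361,  50.97871763, 135.        ]), array([564.36927472,  50.73016564, 140.        ]), array([564.75719582,  50.48161364, 145.        ])]
side [ 530.82060149 -103.83710933  148.6749022 ] [ 531.73170658 -104.53139991  148.83052626]
top [ 529.97298371 -105.922322    144.33447674] [ 523.85466148 -102.59315394  143.9299024 ]
100 [ 521.3 -127.2  100. ]
110 [ 523.3 -122.4  110. ]
120 [ 525.2 -117.6  120. ]
130 [ 527.2 -112.8  130. ]
140 [ 529.1 -108.   140. ]
150 [ 531.1 -103.2  150. ]
```

```bash
python3 -m jog '[[[0.005,0.0245,-0.0134,0,0,0],[0.005,0.0246,-0.0134,0,0,0],[0.02,0,0,0,0,0],[0.02,0,0,-0.004,0,0],[0.02,0,0,0,0,0],[0,0,0,0,0,0],[0,0,0,0,0,0]]]'
python3 - <<'E'
from h import *
plan([639,-1.7,157],0.054)
c=cam("wrist"); save(c,"w2.npz"); cv2.imwrite("pics/w2.png",c["image"][:,:,::-1])
E
```

```text
time_s: 3.68
eef_pos: [639.4, -1.9, 236.4]
ee_rot: [0.515, 0.485, 0.514, -0.485]
force: [-0.1, 0.2, 0.5]
grip_width: 0.997
pos [639.4  -1.9 236.4] R cols x [ 0.001 -0.    -1.   ] y [0.998 0.06  0.001] z [ 0.06  -0.998  0.   ] j [-0.19  0.57  1.12 -0.    1.45 -0.25]
heading y deg 3.42
delta tool mm [79.4 -0.5 -0.3]
rotvec tool rad [ 0.0057  0.0004 -0.0014]
```

View pics/w2.png

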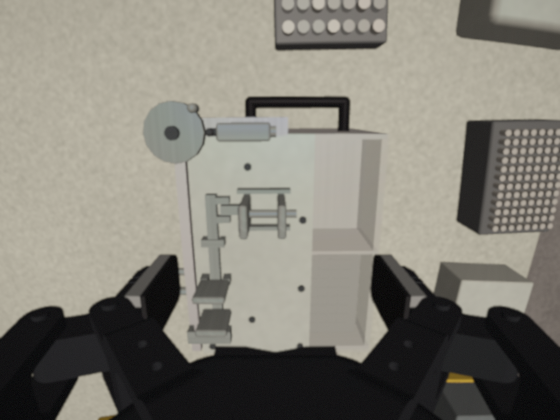

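```bash
python3 -m jog '[[[0.016,0,0,0.005,0,0],[0.016,0,0,0,0,0],[0.016,0,0,0,0,0],[0.016,0,0,0,0,0],[0.015,0,0,0,0,0],[0,0,0,0,0,0],[0,0,0,0,0,0]]]'
python3 - <<'E'
from h import *
plan([639,-1.7,157],0.054)
c=cam("wrist"); cv2.imwrite("pics/w3.png",c["image"][:,:,::-1])
E
```

```text
time_s: 4.6
eef_pos: [639.4, -1.9, 156.9]
ee_rot: [0.514, 0.487, 0.513, -0.486]
force: [1.1, -0.3, -0.7]
grip_width: 1.001
pos [639.4  -1.9 156.9] R cols x [ 0.001 -0.    -1.   ] y [0.999 0.054 0.001] z [ 0.054 -0.999  0.   ] j [-0.19  0.63  1.23  0.    1.28 -0.24]
heading y deg 3.1
delta tool mm [-0.1 -0.4 -0.2]
rotvec tool rad [ 0.      0.0002 -0.001 ]
```

View pics/w3.png

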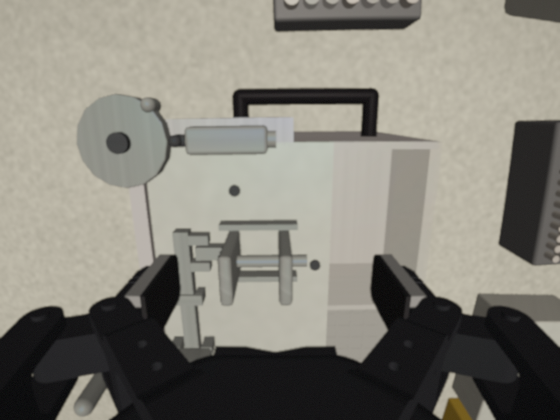

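```bash
python3 -m jog '[[[0,0,0,0,0,0],[0,0,0,0,0,0],[0,0,0,0,0,0],[0,0,0,0,0,0],[0,0,0,0,0,0],[0,0,0,0,0,0],[0,0,0,0,0,0],[0,0,0,0,0,0]]]' 255 30
python3 - <<'E'
from h import *
plan([639,-1.7,157],0.054)
c=cam("wrist"); cv2.imwrite("pics/w4.png",c["image"][:,:,::-1])
E
```

```text
time_s: 5.65
eef_pos: [638.9, -1.9, 156.7]
ee_rot: [0.513, 0.486, 0.513, -0.486]
force: [-4.4, 0.5, 4.7]
grip_width: 0.176
pos [638.9  -1.9 156.7] R cols x [-0. -0. -1.] y [ 0.999  0.054 -0.   ] z [ 0.054 -0.999  0.   ] j [-0.19  0.63  1.23 -0.    1.28 -0.24]
heading y deg 3.12
delta tool mm [-0.3  0.1 -0.2]
rotvec tool rad [0.0004 0.0002 0.0002]
```

View pics/w4.png

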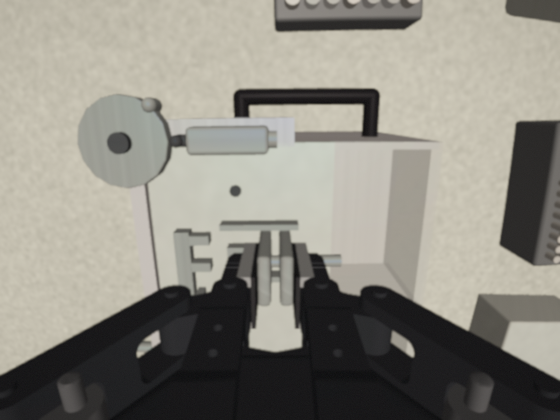

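```bash
python3 -m jog '[[[0,0,0,0,0,0],[0,0,0,0,0,0],[0,0,0,0,0,0],[0,0,0,0,0,0]]]' 255 50;python3 -m jog '[[[0,0,0,0,0,0],[0,0,0,0,0,0],[0,0,0,0,0,0],[0,0,0,0,0,0]]]' 0 30
python3 - <<'E'
from h import *
plan([595.7,-69,157],np.pi/2+0.054)
plan(None,-np.pi/2+0.054)
c=cam("wrist"); cv2.imwrite("pics/w5.png",c["image"][:,:,::-1])
E
```

```text
time_s: 6.2
eef_pos: [639.0, -1.8, 156.8]
ee_rot: [0.514, 0.486, 0.513, -0.486]
force: [-3.5, 0.3, 5.6]
grip_width: 0.166
time_s: 6.7
eef_pos: [639.2, -1.9, 156.3]
ee_rot: [0.513, 0.486, 0.513, -0.486]
force: [0.2, -0.2, -0.3]
grip_width: 0.985
pos [639.2  -1.9 156.3] R cols x [ 0. -0. -1.] y [0.999 0.054 0.   ] z [ 0.054 -0.999  0.   ] j [-0.19  0.63  1.23  0.    1.28 -0.24]
heading y deg 3.09
delta tool mm [ -0.8 -47.   64.7]
rotvec tool rad [-1.5709e+00  2.0000e-04 -1.0000e-04]
pos [639.2  -1.9 156.3] R cols x [ 0. -0. -1.] y [0.999 0.054 0.   ] z [ 0.054 -0.999  0.   ] j [-0.19  0.63  1.23  0.    1.28 -0.24]
heading y deg 3.09
rotvec tool rad [ 1.5707e+00 -1.0000e-04 -2.0000e-04]
```

View pics/w5.png

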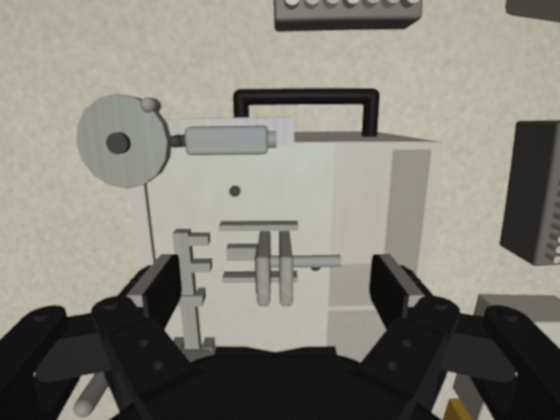

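```bash
python3 -m jog '[[[-0.025,0,0,0,0,0],[-0.03,0,0,0,0,0],[-0.025,0,0,0,0,0],[0,-0.0235,0.0323,0,0,0],[0,-0.0235,0.0323,0,0,0],[0,0,0,0.157,0,0],[0,0,0,0.157,0,0],[0,0,0,0.157,0,0],[0,0,0,0.157,0,0],[0,0,0,0.157,0,0]]]'; python3 -m jog '[[[0,0,0,0.157,0,0],[0,0,0,0.157,0,0],[0,0,0,0.157,0,0],[0,0,0,0.157,0,0],[0,0,0,0.157,0,0],[0,0,0,0,0,0],[0,0,0,0,0,0]]]';  python3 - <<'E'
from h import *
plan([595.7,-69,157],-np.pi/2+0.054)
c=cam("wrist"); save(c,"w6.npz"); cv2.imwrite("pics/w6.png",c["image"][:,:,::-1])
for X in [(595.7,-61,168),(595.7,-95,168),(595.7,-69,168)]: print(proj(c,X))
E
```

```text
time_s: 8.0
eef_pos: [595.6, -68.9, 236.3]
ee_rot: [0.287, 0.646, 0.287, -0.646]
force: [-0.1, 0.0, -0.6]
grip_width: 1.004
time_s: 8.88
eef_pos: [595.6, -68.9, 236.3]
ee_rot: [0.02, 0.707, 0.02, -0.707]
force: [-0.3, 0.3, -0.2]
grip_width: 0.999
pos [595.6 -68.9 236.3] R cols x [ 0. -0. -1.] y [ 0.058 -0.998  0.   ] z [-0.998 -0.058 -0.   ] j [-0.31  0.48  1.26 -0.    1.4   1.2 ]
heading y deg -86.69
delta tool mm [79.3  0.1 -0.1]
rotvec tool rad [ 0.0038 -0.     -0.    ]
[[263.63289119 220.8454755 ]]
[[315.00023877 223.61731107]]
[[275.74941217 221.50409644]]
```

View pics/w6.png

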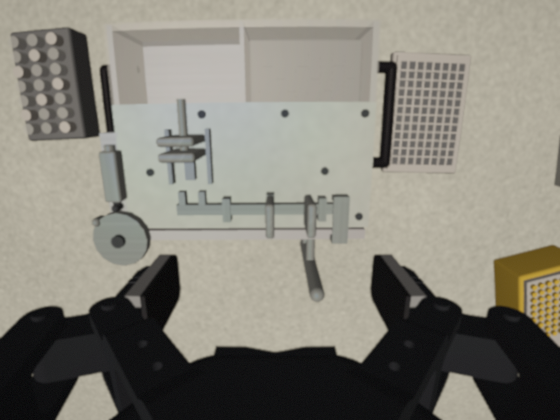

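Run:
```python
import cv2
a=cv2.imread("pics/w6.png")
cv2.imwrite("pics/w6a.png",cv2.resize(a[170:310,220:380],None,fx=5,fy=4.2857,interpolation=2))
```

```text
(no output)
```

View pics/w6a.png

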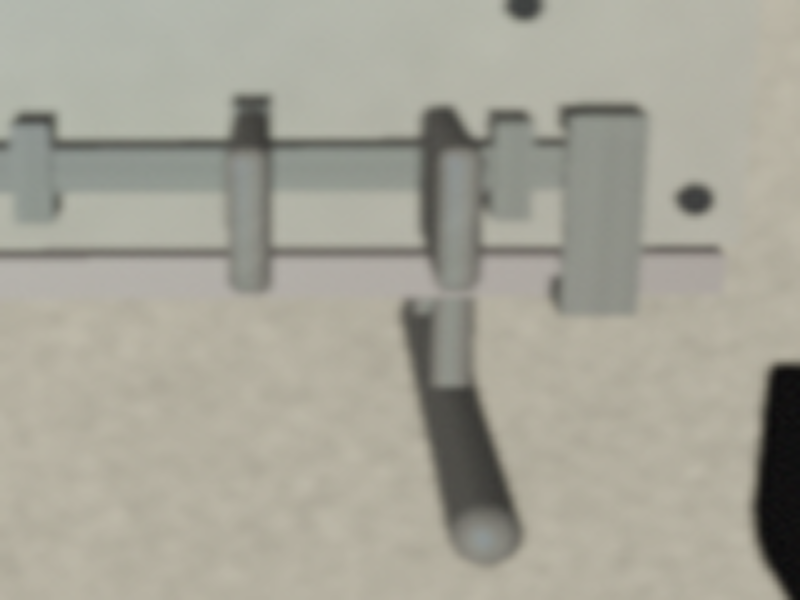

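```bash
python3 -m jog '[[[0.016,0.0006,0,0.004,0,0],[0.016,0,0,0,0,0],[0.016,0,0,0,0,0],[0.016,0,0,0,0,0],[0.015,0,0,0,0,0],[0,0,0,0,0,0],[0,0,0,0,0,0]]]'
python3 - <<'E'
from h import *
plan([595.7,-69.5,157],-np.pi/2+0.054)
a=np.load("w1.npz");b=np.load("w6.npz")
o1,v1=ray(a,(190+78/4-.4,170+362/4-.4)); o2,v2=ray(b,(316.5,294.5))
t=np.linalg.lstsq(np.c_[v1,-v2],o2-o1,rcond=None)[0];print(o1+v1*t[0],o2+v2*t[1])
c=cam("wrist"); cv2.imwrite("pics/w7.png",c["image"][:,:,::-1])
E
```

```text
time_s: 9.8
eef_pos: [596.0, -69.6, 157.8]
ee_rot: [0.018, 0.707, 0.018, -0.707]
force: [-0.6, -0.7, 0.3]
grip_width: 1.0
pos [596.  -69.6 157.8] R cols x [ 0.001 -0.    -1.   ] y [ 0.051 -0.999  0.   ] z [-0.999 -0.051 -0.001] j [-0.31  0.55  1.37 -0.    1.22  1.21]
heading y deg -87.09
delta tool mm [ 0.8 -0.1  0.2]
rotvec tool rad [-0.0032 -0.0009 -0.0004]
[ 530.456542   -104.73272699  146.8106503 ] [ 530.47319049 -104.71095939  146.79694159]
```

View pics/w7.png

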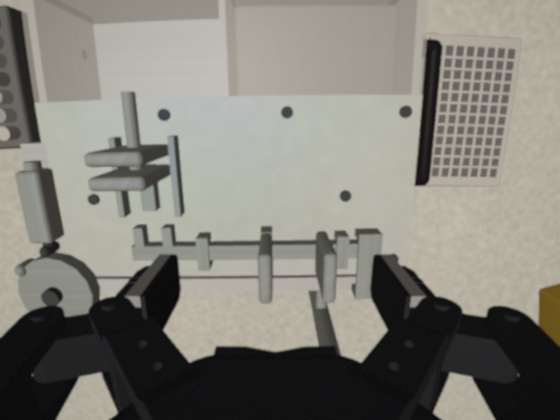

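```bash
python3 -m jog '[[[0,0,0,0,0,0],[0,0,0,0,0,0],[0,0,0,0,0,0],[0,0,0,0,0,0],[0,0,0,0,0,0],[0,0,0,0,0,0],[0,0,0,0,0,0],[0,0,0,0,0,0]]]' 255 30;python3 -m jog '[[[0,0,0,0,0,0],[0,0,0,0,0,0],[0,0,0,0,0,0],[0,0,0,0,0,0]]]' 255 50;python3 -m jog '[[[0,0,0,0,0,0],[0,0,0,0,0,0],[0,0,0,0,0,0],[0,0,0,0,0,0]]]' 0 30
python3 - <<'E'
from h import *
plan([530.5,-104.7,200],0.054)
c=cam("wrist"); cv2.imwrite("pics/w8.png",c["image"][:,:,::-1])
E
```

```text
time_s: 10.85
eef_pos: [596.1, -70.0, 158.4]
ee_rot: [0.019, 0.708, 0.018, -0.706]
force: [-0.1, -2.3, 5.4]
grip_width: 0.177
time_s: 11.35
eef_pos: [596.1, -70.0, 158.5]
ee_rot: [0.019, 0.708, 0.018, -0.706]
force: [-1.6, -1.5, 6.3]
grip_width: 0.166
time_s: 11.85
eef_pos: [595.6, -69.4, 157.2]
ee_rot: [-0.018, -0.707, -0.018, 0.707]
force: [-0.0, -0.2, -0.1]
grip_width: 0.987
pos [595.6 -69.4 157.2] R cols x [-0.  0. -1.] y [ 0.051 -0.999 -0.   ] z [-0.999 -0.051  0.   ] j [-0.31  0.55  1.37  0.    1.22  1.21]
heading y deg -87.08
delta tool mm [-42.8  31.9  66.8]
rotvec tool rad [-1.5739e+00 -0.0000e+00  3.0000e-04]
```

View pics/w8.png

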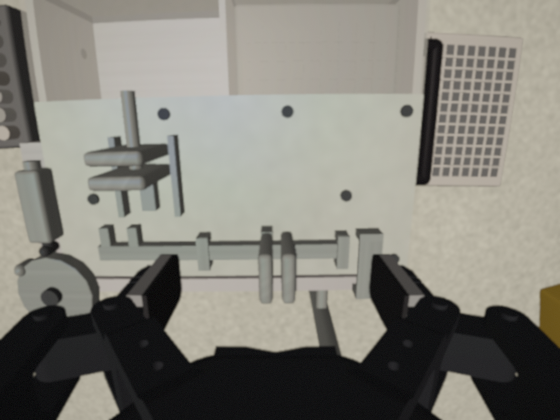

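```bash
python3 -m jog '[[[-0.03,0,0,0,0,0],[-0.03,0,0,0,0,0],[0,0.016,0.033,0,0,0],[0,0.016,0.034,0,0,0],[0,0,0,-0.157,0,0],[0,0,0,-0.157,0,0],[0,0,0,-0.157,0,0],[0,0,0,-0.157,0,0],[0,0,0,-0.157,0,0],[0,0,0,-0.157,0,0],[0,0,0,-0.157,0,0],[0,0,0,-0.157,0,0]]]' 135 30; python3 -m jog '[[[0,0,0,-0.157,0,0],[0,0,0,-0.161,0,0],[0,0,0,0,0,0],[0,0,0,0,0,0]]]';  python3 - <<'E'
from h import *
plan([530.5,-104.7,117],0.054)
c=cam("wrist"); cv2.imwrite("pics/w9.png",c["image"][:,:,::-1])
print(proj(c,(530.5,-104.7,146.8)))
E
```

```text
time_s: 13.4
eef_pos: [530.3, -104.8, 217.3]
ee_rot: [0.431, 0.56, 0.431, -0.56]
force: [-0.3, -0.0, 0.8]
grip_width: 0.471
time_s: 13.9
eef_pos: [530.4, -104.8, 217.3]
ee_rot: [0.513, 0.487, 0.513, -0.487]
force: [0.3, -0.1, 0.1]
grip_width: 0.47
pos [ 530.4 -104.8  217.3] R cols x [ 0.  0. -1.] y [0.999 0.051 0.   ] z [ 0.051 -0.999 -0.   ] j [-0.41  0.36  1.48  0.    1.29 -0.46]
heading y deg 2.92
delta tool mm [ 1.003e+02  2.000e-01 -1.000e-01]
rotvec tool rad [-0.0031 -0.     -0.    ]
[[275.1300222  220.65578889]]
```

View pics/w9.png

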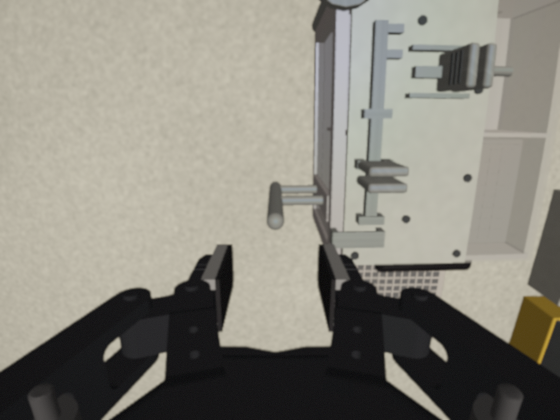

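```bash
python3 -m jog '[[[0.015,0,0,0,0,0],[0.017,0,0,0,0,0],[0.017,0,0,0,0,0],[0.017,0,0,0,0,0],[0.017,0,0,0,0,0],[0.017,0,0,0,0,0],[0,0,0,0,0,0],[0,0,0,0,0,0]]]' 152 30;python3 - <<'E'
from h import *
plan([530.5,-104.7,117],0.054)
c=cam("wrist"); cv2.imwrite("pics/w10.png",c["image"][:,:,::-1])
E
```

```text
time_s: 14.95
eef_pos: [530.5, -104.9, 117.5]
ee_rot: [0.513, 0.486, 0.513, -0.486]
force: [-0.4, 0.3, -0.8]
grip_width: 0.404
pos [ 530.5 -104.9  117.5] R cols x [ 0. -0. -1.] y [0.999 0.054 0.   ] z [ 0.054 -0.999  0.   ] j [-0.41  0.47  1.61 -0.    1.06 -0.47]
heading y deg 3.08
delta tool mm [ 0.5  0.  -0.2]
rotvec tool rad [-0.0003  0.0002 -0.0003]
```

View pics/w10.png

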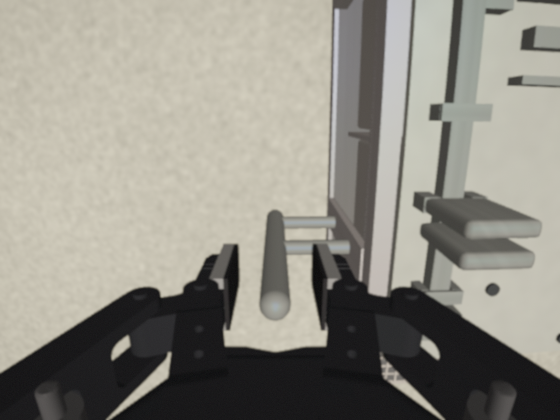

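```bash
python3 -m jog '[[[0,0,0,0,0,0],[0,0,0,0,0,0],[0,0,0,0,0,0],[0,0,0,0,0,0],[0,0,0,0,0,0]]]' 255 50 && python3 -m jog '[[[0,-0.0045,-0.0014,0.03,0,0],[0,-0.0045,-0.0014,0.03,0,0],[0,-0.0045,-0.0014,0.03,0,0],[0,-0.0045,-0.0014,0.03,0,0],[0,-0.0045,-0.0014,0.03,0,0]]]'
python3 - <<'E'
from h import *
plan(None)
c=cam("wrist"); cv2.imwrite("pics/w11.png",c["image"][:,:,::-1])
E
```

```text
time_s: 15.62
eef_pos: [530.6, -105.0, 117.8]
ee_rot: [0.514, 0.486, 0.513, -0.486]
force: [-2.2, 0.3, 5.9]
grip_width: 0.125
time_s: 16.25
eef_pos: [508.1, -98.3, 117.8]
ee_rot: [-0.476, -0.524, -0.474, 0.524]
force: [-0.4, -3.8, 4.4]
grip_width: 0.123
pos [508.1 -98.3 117.8] R cols x [ 0.001 -0.001 -1.   ] y [ 0.995 -0.097  0.001] z [-0.097 -0.995  0.001] j [-0.42  0.43  1.68 -0.    1.04 -0.32]
heading y deg -5.58
```

View pics/w11.png

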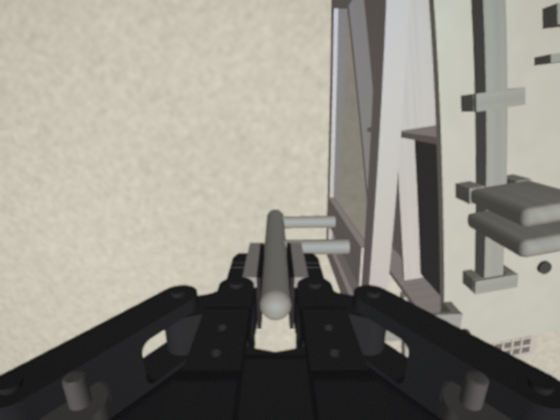

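```bash
python3 -m jog '[[[0,-0.0076,-0.0024,0.05,0,0],[0,-0.0076,-0.0024,0.05,0,0],[0,-0.0076,-0.0024,0.05,0,0],[0,-0.0076,-0.0024,0.05,0,0],[0,-0.0076,-0.0024,0.05,0,0],[0,-0.0076,-0.0024,0.05,0,0],[0,-0.0076,-0.0024,0.05,0,0],[0,-0.0076,-0.0024,0.05,0,0]]]'
python3 - <<'E'
from h import *
plan(None); s=ctrl.sense(); d=s["eef_pos"][:2]-[565.5,50.5]; print(np.linalg.norm(d), np.arctan2(-155.1,-35.3)-np.arctan2(d[1],d[0]),s["wrist_torque"])
E
```

```text
time_s: 17.3
eef_pos: [454.3, -64.2, 117.8]
ee_rot: [-0.362, -0.607, -0.361, 0.608]
force: [-5.4, -8.2, 8.3]
grip_width: 0.125
pos [454.3 -64.2 117.8] R cols x [-0.    -0.003 -1.   ] y [ 0.879 -0.478  0.001] z [-0.478 -0.879  0.002] j [-0.4   0.31  1.85 -0.    0.98  0.1 ]
heading y deg -28.53
159.75108740051274 0.5458534574977791 [-1.20396521  0.83873259  0.03657029]
```

```bash
python3 -m jog '[[[0,-0.0077,-0.0017,0.05,0,0],[0,-0.0077,-0.0017,0.05,0,0],[0,-0.0077,-0.0020,0.05,0,0],[0,-0.0076,-0.0022,0.05,0,0]]]'
python3 - <<'E'
from h import *
plan(None); s=ctrl.sense(); d=s["eef_pos"][:2]-[565.5,50.5]; print(np.linalg.norm(d), np.arctan2(-155.1,-35.3)-np.arctan2(d[1],d[0]),s["wrist_torque"])
u=d/np.linalg.norm(d);print("radial,tang(opening)",s["force"][:2]@u,s["force"][:2]@[u[1],-u[0]])
E
python3 -m jog '[[[0,-0.0077,-0.0022,0.05,0,0],[0,-0.0077,-0.0022,0.05,0,0],[0,-0.0077,-0.0022,0.05,0,0],[0,-0.0076,-0.0022,0.05,0,0]]]'
python3 - <<'E'
from h import *
plan(None); s=ctrl.sense(); d=s["eef_pos"][:2]-[565.5,50.5]; print(np.linalg.norm(d), np.arctan2(-155.1,-35.3)-np.arctan2(d[1],d[0]),s["wrist_torque"])
u=d/np.linalg.norm(d);print("radial,tang(opening)",s["force"][:2]@u,s["force"][:2]@[u[1],-u[0]])
c=cam("wrist"); cv2.imwrite("pics/w12.png",c["image"][:,:,::-1])
E
```

```text
time_s: 17.8
eef_pos: [434.4, -40.9, 117.9]
ee_rot: [0.3, 0.642, 0.297, -0.64]
force: [7.8, -5.3, 0.8]
grip_width: 0.119
pos [434.4 -40.9 117.9] R cols x [ 0.004 -0.002 -1.   ] y [ 0.766 -0.643  0.005] z [-0.643 -0.766 -0.001] j [-0.36  0.27  1.91 -0.    0.96  0.34]
heading y deg -40.0
159.83913448048486 0.7379112541824766 [-0.75309486 -0.95147721  0.2009656 ]
radial,tang(opening) -3.380589493195009 -8.846775780184386
time_s: 18.3
eef_pos: [418.0, -12.4, 117.6]
ee_rot: [0.234, 0.669, 0.233, -0.667]
force: [6.2, 1.9, 0.4]
grip_width: 0.123
pos [418.  -12.4 117.6] R cols x [ 0.003 -0.    -1.   ] y [ 0.623 -0.783  0.002] z [-0.783 -0.623 -0.002] j [-0.31  0.23  1.96  0.    0.95  0.59]
heading y deg -51.49
160.29972507949944 0.9439299758133537 [ 0.34508552 -0.82795494  0.01244384]
radial,tang(opening) -6.455165783163865 -0.6757154238466667
```

View pics/w12.png

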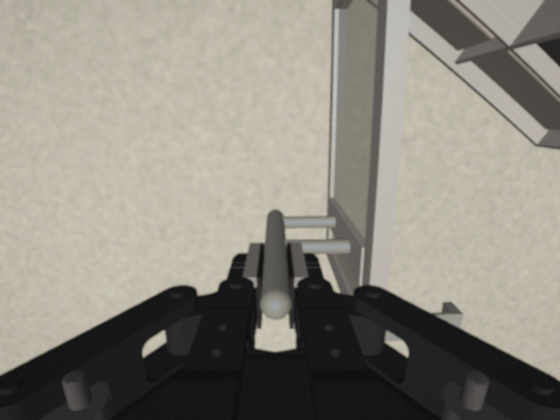

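```bash
python3 -m jog '[[[0,-0.0076,-0.0026,0.05,0,0],[0,-0.0076,-0.0026,0.05,0,0],[0,-0.0076,-0.0025,0.05,0,0],[0,-0.0076,-0.0024,0.05,0,0],[0,-0.0076,-0.0024,0.05,0,0],[0,-0.0076,-0.0024,0.05,0,0],[0,-0.0076,-0.0024,0.05,0,0],[0,-0.0076,-0.0024,0.05,0,0]]]'
python3 - <<'E'
from h import *
plan(None); s=ctrl.sense(); d=s["eef_pos"][:2]-[565.5,50.5]; print(np.linalg.norm(d), np.arctan2(-155.1,-35.3)-np.arctan2(d[1],d[0])%(2*np.pi),s["wrist_torque"])
u=d/np.linalg.norm(d);print("radial,tang(opening)",s["force"][:2]@u,s["force"][:2]@[u[1],-u[0]])
E
```

```text
time_s: 19.35
eef_pos: [405.6, 49.9, 117.8]
ee_rot: [0.096, 0.701, 0.096, -0.7]
force: [-1.5, -1.0, 7.2]
grip_width: 0.122
pos [405.6  49.9 117.8] R cols x [ 0.001 -0.001 -1.   ] y [ 0.269 -0.963  0.001] z [-0.963 -0.269 -0.001] j [-0.17  0.21  1.99 -0.    0.94  1.13]
heading y deg -74.38
159.9307172439132 -4.94006387915202 [-0.3183227   0.22839934  0.00850325]
radial,tang(opening) 1.5023530053477054 -1.012283860366002
```

```bash
python3 -m jog '[[[0,-0.0076,-0.0024,0.05,0,0],[0,-0.0076,-0.0024,0.05,0,0],[0,-0.0076,-0.0024,0.05,0,0],[0,-0.0076,-0.0024,0.05,0,0],[0,-0.0076,-0.0024,0.05,0,0],[0,-0.0076,-0.0024,0.05,0,0],[0,-0.0060,-0.0019,0.04,0,0],[0,0,0,0,0,0],[0,0,0,0,0,0],[0,0,0,0,0,0],[0,0,0,0,0,0]]]'
python3 - <<'E'
from h import *
plan(None); s=ctrl.sense(); d=s["eef_pos"][:2]-[565.5,50.5]; print(np.linalg.norm(d), np.arctan2(-155.1,-35.3)-np.arctan2(d[1],d[0])+2*np.pi*(d[1]<0),s["wrist_torque"],s["dq"].round(4))
u=d/np.linalg.norm(d);print("radial,tang(opening)",s["force"][:2]@u,s["force"][:2]@[u[1],-u[0]])
for n in("wrist","top","side"):
    c=cam(n); cv2.imwrite(f"pics/f_{n}.png",c["image"][:,:,::-1])
a=cv2.imread("pics/f_top.png")[90:240,160:360]; cv2.imwrite("pics/f_topc.png",cv2.resize(a,None,fx=4,fy=4,interpolation=2))
a=cv2.imread("pics/f_side.png")[90:290,150:420]; cv2.imwrite("pics/f_sidec.png",cv2.resize(a,None,fx=2.9,fy=2.9,interpolation=2))
E
```

```text
time_s: 20.72
eef_pos: [414.6, 102.9, 117.7]
ee_rot: [0.023, -0.707, 0.023, 0.707]
force: [-3.8, 0.0, 9.9]
grip_width: 0.125
pos [414.6 102.9 117.7] R cols x [-0. -0. -1.] y [-0.066 -0.998  0.   ] z [-0.998  0.066  0.   ] j [-0.03  0.25  1.94 -0.    0.96  1.6 ]
heading y deg -93.76
159.70974488533437 -4.60184099109264 [-0.09619308  0.5827881   0.00543012] [-0.0003 -0.0023 -0.0006 -0.002  -0.0012 -0.0013]
radial,tang(opening) 3.616184527579025 -1.2203747992361182
```

View pics/f_wrist.png

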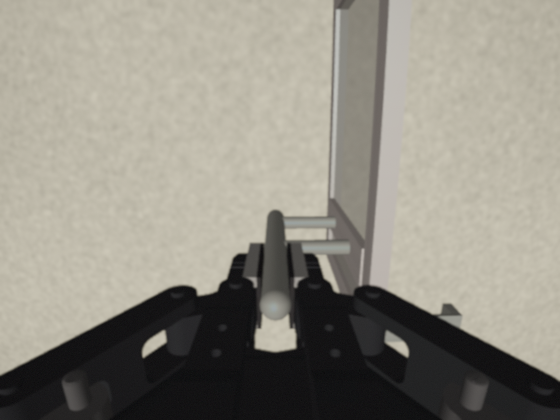

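View pics/f_topc.png

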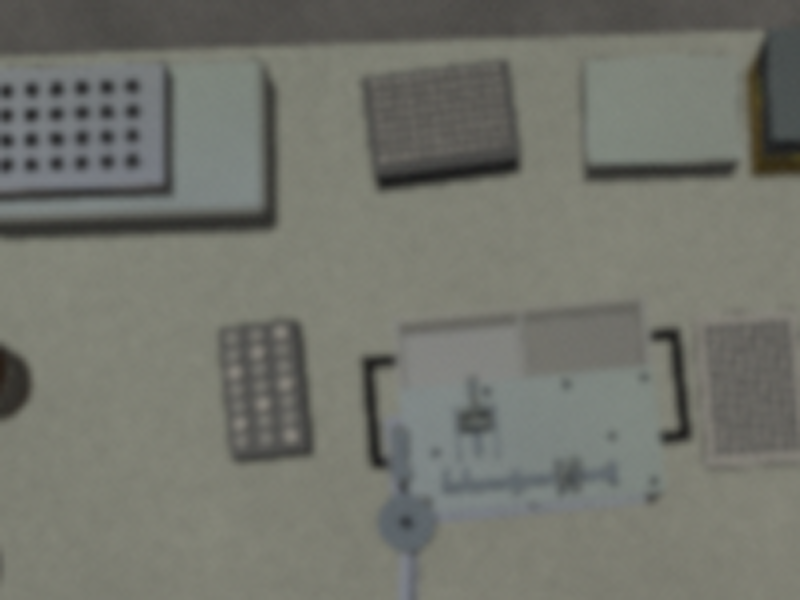

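View pics/f_sidec.png

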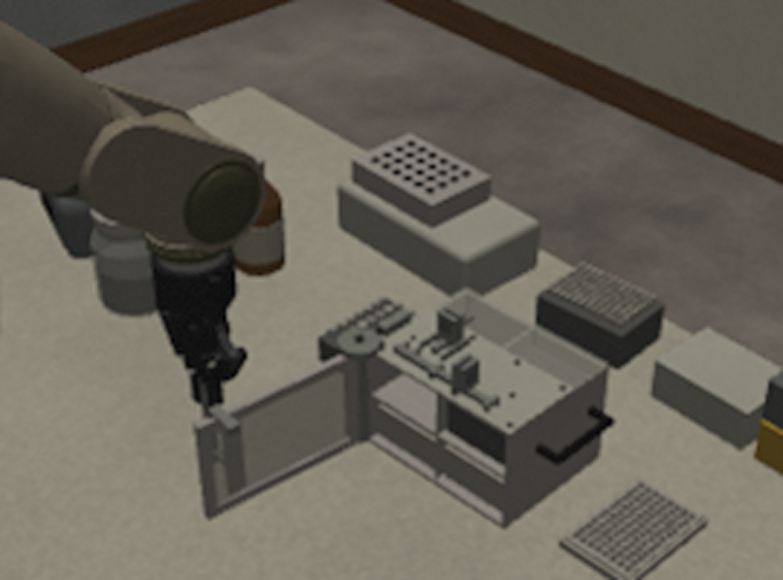

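Run:
```python
from rig import workorder
print(workorder.finish_job())
```

```text
the job is handed in; nothing more can be done
None
```

The job is done and handed in at about 21 s of the 58 s allowed. I squeezed the safety catch fully first, then the bolt catch. Then I gripped the post and swung the gate past its detent to about 1.68 rad, roughly 6° beyond square, where the gripper still holds it at 50 N.

- **Catches:** Both closed to the same gripper opening, about 15 mm by the reading. Raising the grip from 30 to 50 N closed them only about 1 mm further. The pictures show the safety plate moved by about 16 mm, and the bolt plates looked just as close together.
- **Gate:** The tool position gives 1.68 rad and the tool heading 1.69 rad. The side and top pictures agree, with the gate standing just past square.
- **At rest:** Joint speeds were near zero after the last move. Wrist force readings stayed at or below about 11 N throughout.
- **Rest of the bench:** The parts of the bench I compared in the top and side pictures, including the bench plate, looked unmoved. I did not measure the plates inside the carrier, the tip box or the jar, but the arm never went near any of them.

No check failed. During the swing there was a sideways force on the post of up to about 10 N, because my hinge estimate was out by about 1 mm. I corrected for it along the way.

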